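# Test the paddle switch of the cardboard cutter

## Task

Check the switch of the cardboard cutter in its bench stand before class: flip the lock-off lever fully forward (towards the cutting head), then squeeze the paddle flush against the cutter's body and keep it squeezed for a good second, with the stand staying flat on the table. Let the paddle spring back out, flip the lever fully back again so that the cutter is left locked, and leave the stand about where it is and the things around it alone.

Things in the scene. Friction and masses are not known exactly. Their poses are not given: they have to be found in the camera images.
- stand: Loose plywood stand, 1.2 to 1.5 kg with the cutter fixed to it; it only stands on the table: pushing the paddle from one side tips or slides it before the paddle is flush. Origin: under its middle, on the table; z up, y along the cutter, x towards the robot. Base x -70 to +80, y +-185, 14 mm thick; two plywood cheeks 52 x 16 mm rise to z = 115 at y = -125 and +135 mm.
- handle_mid (a point): Middle of the level bar (14 mm thick, 300 mm long, along y) of the stand's steel carrying handle, above the cutter at stand x = +25, z = 240 mm: in the way of a vertical approach. From its ends it bends down to uprights at stand x = +62, y = +-170 mm.
- cutter: Cutter, grey body, rolled 30 degrees about its length, top leaning away from the robot. Origin: body axis, 115 mm up. y: forward, to the round head; z: out of its top (come in against z, tilted 30 degrees); x: from the paddle to the bare face nearer the robot (up and towards it). Body x +-19, z +-23, y -115 to +125 mm; battery (50 x 58 x 58) behind; head at y = +168, radius 34, below the top face.
- squeeze_point (a point): Point to squeeze about, closing along cutter x: at cutter x = -5, y = +20, z = 0 mm, axes as the cutter's. Bare face at cutter x = +19 mm; paddle's outer face here at x = -36 (out) or -26 mm (flush): 55 or 46 mm wide. A weak grip stops short of flush: check the paddle and grip harder (a grip of 40 N does no harm).
- paddle (a joint): Black paddle on the body's lower side away from the robot (cutter -x face), rad: 0 = sprung out, 0.12 = flush with the body. Plate 126 x 28 x 7 mm, hinged at its rear end (cutter y = -60 mm), standing off most at its front end (y = +66). Springs back; at the squeeze point 4 N starts it, about 9 N holds it flush. Stops at about 0.02 while the lever is back.
- lockoff (a joint): Lock-off lever on the body's top, rad: 0 = fully back (leaning 0.5 rad to the rear, paddle locked), 1.0 = fully forward (leaning 0.5 rad to the head, paddle free). Starts at 0 to 0.12. Stays where left, light friction (1 N at its tip), dead stops at both ends; cannot go back while the paddle is pressed.
- lever_tip (a point): Middle of the free end of the lock-off lever: a black tab 16 mm wide (cutter x), 6 mm thick, 32 mm long from its pivot at cutter x = 0, y = +72, z = +23 mm (on the top face). The top face is clear behind it and for 50 mm ahead of its pivot.
- paint_bottle: Bystander: upright red paint bottle, 64 mm across, 150 mm tall, origin at its base. Leave alone.
- jar: Bystander: empty glass jar, 76 mm across, 90 mm tall, origin at its base. Leave alone.
- tape_roll: Bystander: cardboard tape core lying flat, 100 mm across, 48 mm tall, origin at its base. Leave alone.

How it is judged:
On the way, in this order (a step that is already met when the one before it is completed fails the run):
1. the lock-off lever is flipped fully forward while the paddle is out (value of joint lockoff above 0.85 rad and value of joint paddle below 0.03 rad), for 0.1 s.
2. the paddle is squeezed flush (over 0.10 of 0.12 rad) by the fingers for 0.8 s with the stand flat (tilt under 0.05 rad) (value of joint paddle above 0.1 rad and contact force between the fingers and cutter above 2 N and angle between stand's own z axis and vertical below 0.05 rad), for 0.8 s.
3. the paddle has sprung back out (value of joint paddle below 0.03 rad), for 0.1 s.
4. the lever is fully back again (value of joint lockoff below 0.15 rad), for 0.1 s.
At the end, for the whole second after the job is handed in: The lever is back (under 0.15 rad), the paddle out (under 0.03 rad), the stand at rest, upright and within 30 mm of where it began (value of joint lockoff below 0.15 rad and value of joint paddle below 0.03 rad and distance of stand from where it was at the start of the episode below 0.03 m and angle between stand's own z axis and vertical below 0.05 rad and linear speed of stand below 0.01 m/s); the robot touches nothing.
It fails at once if the stand is shoved more than 40 mm or tipped over 0.2 rad (distance of stand from where it was at the start of the episode above 0.04 m or angle between stand's own z axis and vertical above 0.2 rad).
It fails at once if a bystander is moved more than 20 mm (distance of any of paint_bottle, jar, tape_roll from where it was at the start of the episode above 0.02 m).
It also fails if it takes over 58 s, if anything falls off the work surface, if the arm or the gripper's body presses on something with over 40 N, if the wrist force passes 120 N, or if a joint passes its speed limit or range.

## Robot

A 6-joint arm with a two-finger parallel gripper is mounted at the origin on the work surface. World frame = base frame: x ahead of the robot, y to its left, z up, the work surface at z = 0. Lengths are in m, angles in rad, forces in N, time in s.
With the tool pointing down it reaches from about 0.425 to 0.925 m from the base axis. Payload 12.5 kg.
Tool frame: the origin (TCP) lies on the centre line of the jaws, within the pads' length; the fingertips stand 25 mm ahead of it and the grasp point (between the pads) lies 6 mm ahead of it (tip_reach is the distance from the TCP to the fingertips, in m); z points along the fingers, y is the line along which they close (so a half turn about z gives the same grasp; the last joint's range is limited). The gripper opens to 85 mm and grips with 20 to 120 N. Pads are 22 mm wide; open, the fingers measure 114 mm over their backs; the gripper's body (76 mm by 85 mm) begins 54 mm behind the grasp point. The pads swing forward as they close: fully open they stand 13 mm farther back than shut.
Start: joints at [-1.233, 0.491, 1.559, -0, 1.092, -0.106], TCP at [0.268, -0.564, 0.256] pointing down, gripper open.
Joint ranges: [-3.1, 3.1], [-0.84, 2.19], [0.05, 2.79], [-1.13, 4.28], [0.06, 2.93], [-2.69, 2.69]. Speed limits (rad/s): [2.22, 2.22, 2.79, 3.14, 3.14, 3.14].

## Interface

Orientations are given as a rotation vector (axis times angle).
In Python, from rig import * gives the robot as it stands.
- The arm moves only by the tool move_arm, never from a script. Its argument "targets" is a list of rows, each an object of numbers: "ax", "ay", "az": the turn, a rotation vector about the tool's x, y, z in units of 8 degrees (1.0 is 8 degrees); "tx", "ty", "tz": the shift along the tool's x, y, z in units of 25 mm (1.0 is 25 mm); "fingers": the opening, from 0 (shut) to 1 (fully open). A call has 1 to 10 rows; each row is the pose to reach, as a shift and turn from the pose commanded when the call began, along the tool's axes at that moment; what a row does not reach only later rows make up. A row lasts 1/10 s, in which the tool goes at most 50 mm and 8.59 degrees, less where a joint would pass 70% of its speed; a pose out of reach is approached as far as the arm can. A call with a gripper value outside its range is refused whole. The fingers move at their own pace and stop on an object; the grip force is fixed at half the most. Time passes only in rows, so rows that repeat a pose let the fingers close. It gives the time, the measured TCP pose, the force, the opening and the grip force at its end, in the units of the state.
- get_state(): the state, without advancing time (a new reading comes with each control period).
- read_camera(name): name is "scene" or "top" or "wrist"; returns the picture (384x512x3 uint8, red, green, blue); there is no depth.
- calibration(name): a dict with "camera_matrix" (3x3 intrinsics, pixels), "dist" ([k1, k2, p1, p2, k3] as OpenCV has them; the pictures are not rectified), "R" (3x3) and "t" (3): a world point X has camera coordinates R X + t; the wrist camera has in their place "hand_eye" (4x4, takes a point from camera to tool coordinates, whose origin is the TCP and whose axes are the flange's). Camera axes: x right, y down, z forward; pixel columns grow to the right and rows downward; lengths in m; the calibration is good to about 2 mm. A picture is of the moment at which its call begins: read the wrist's pose just before it. calibration takes no time and is no camera call.
- close_job(): hands the job in; it is judged then, once.
The state is a dict: "clock": time; "joints": joint angles; "qd": joint speeds; "effort": joint torques, N m; "ee_pos": TCP position; "eef_rot": TCP orientation; "ft_force": force on the tool from outside, world axes, zero at the start; "wrist_torque": the same for the moment, N m; "grip_width": finger opening in m; "grip_force": force on a finger pad.
Only numpy, scipy, OpenCV 4.12 (cv2) and the standard library are available. Lean on these libraries where they do the work, as an engineer would, in place of code of your own. Each camera call takes 0.05 s, during which the arm holds its last target. There are 200 camera calls.

## Working session

There is one attempt and no reset: what is moved stays moved. The work goes in short steps, Python scripts to look and compute and a tool call to move; the robot and the scene stay as the last step left them, time stands still between calls to the robot, and variables do not carry over. Pictures are saved under pics/ and viewed, at most 12 in all, crops included, and the job is handed in when it is done.

Besides the shell and the picture viewer there is one more tool, called as name(argument=value, ...) on one line, values as JSON. move_arm: Moves the arm, as the interface text tells. Its arguments: {"type":"object","properties":{"targets":{"type":"array","items":{"type":"object","properties":{"ax":{"type":"number"},"ay":{"type":"number"},"az":{"type":"number"},"tx":{"type":"number"},"ty":{"type":"number"},"tz":{"type":"number"},"fingers":{"type":"number"}}}}},"required":["targets"]}

```bash
mkdir -p pics; ls; python3 - <<'E'
from rig import *
import cv2, numpy as np
s=get_state(); print({k:np.round(v,3).tolist() for k,v in s.items()})
for n in ("scene","top"):
    c=calibration(n); print(n,{k:np.round(v,3).tolist() for k,v in c.items()})
    cv2.imwrite(f"pics/{n}0.png",read_camera(n)[:,:,::-1])
print(calibration("wrist"))
E
```

```text
pics
{'clock': 0.0, 'joints': [-1.233, 0.492, 1.559, 0.0, 1.092, -0.106], 'qd': [-0.001, 0.0, 0.0, -0.0, 0.001, -0.0], 'effort': [0.003, -61.845, -26.16, -0.0, 0.004, 0.0], 'ee_pos': [0.268, -0.564, 0.256], 'eef_rot': [-3.063, -0.691, 0.0], 'ft_force': [1.138, 0.182, -0.326], 'wrist_torque': [-0.04, 0.054, -0.001], 'grip_force': 0.0, 'grip_width': 0.086}
scene {'camera_matrix': [[441.474, 0.0, 252.473], [0.0, 441.474, 203.278], [0.0, 0.0, 1.0]], 'dist': [-0.025, 0.0, 0.0, 0.0, 0.0], 'R': [[-0.853, 0.522, -0.019], [0.407, 0.642, -0.65], [-0.327, -0.562, -0.759]], 't': [0.607, -0.047, 1.315]}
top {'camera_matrix': [[451.503, 0.0, 257.577], [0.0, 451.503, 194.366], [0.0, 0.0, 1.0]], 'dist': [-0.082, 0.0, 0.0, 0.0, 0.0], 'R': [[-0.017, -1.0, -0.006], [-0.992, 0.018, -0.126], [0.126, 0.004, -0.992]], 't': [-0.149, 0.653, 1.294]}
{'camera_matrix': array([[274.63025721,   0.        , 260.40117502],
       [  0.        , 274.63025721, 191.93303397],
       [  0.        ,   0.        ,   1.        ]]), 'dist': array([-0.04941494,  0.        ,  0.        ,  0.        ,  0.        ]), 'hand_eye': array([[ 2.92171280e-04, -9.63415222e-01, -2.68013104e-01,
         6.73000292e-02],
       [ 9.99999957e-01,  2.84134197e-04,  6.87729699e-05,
        -3.79889361e-04],
       [ 9.89476212e-06, -2.68013113e-01,  9.63415264e-01,
        -1.17651000e-01],
       [ 0.00000000e+00,  0.00000000e+00,  0.00000000e+00,
         1.00000000e+00]])}
```

View pics/scene0.png

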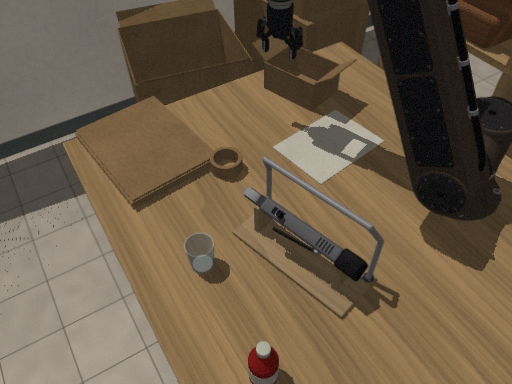

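View pics/top0.png

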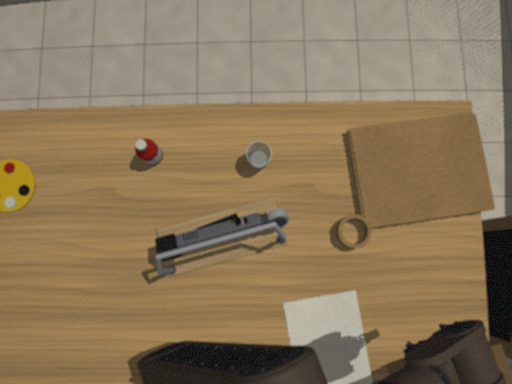

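The top view shows the stand around (220,235), with the head to the right at (278,217) and the battery to the left at (165,243). The jar is at (258,155), the bottle at (148,150) and the tape roll at (353,232). The scene view shows the handle bar running from (267,160) to (380,238). I'll zoom in to get corner pixels.

```bash
python3 - <<'E'
import cv2
a=cv2.imread("pics/top0.png")[190:290,140:300]; b=cv2.imread("pics/scene0.png")[150:320,225:395]
cv2.imwrite("pics/topc.png",cv2.resize(a,None,fx=5,fy=5,interpolation=cv2.INTER_CUBIC))
cv2.imwrite("pics/scenec.png",cv2.resize(b,None,fx=3.5,fy=3.5,interpolation=cv2.INTER_CUBIC))
E
```

```text
(no output)
```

View pics/topc.png

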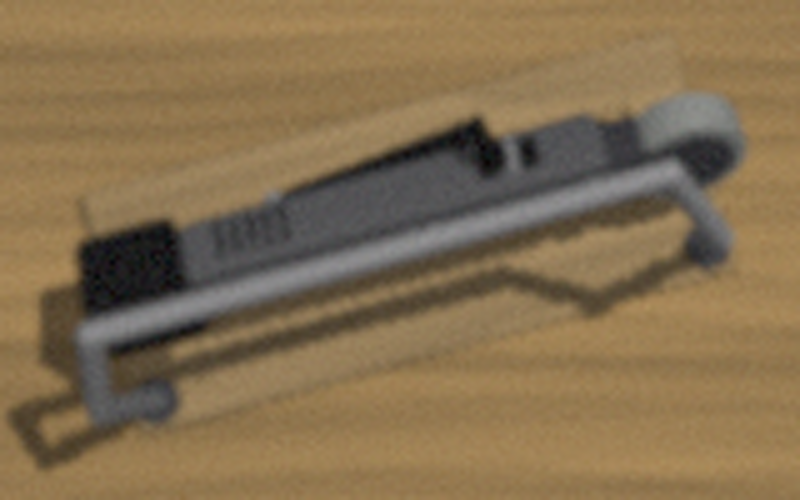

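View pics/scenec.png

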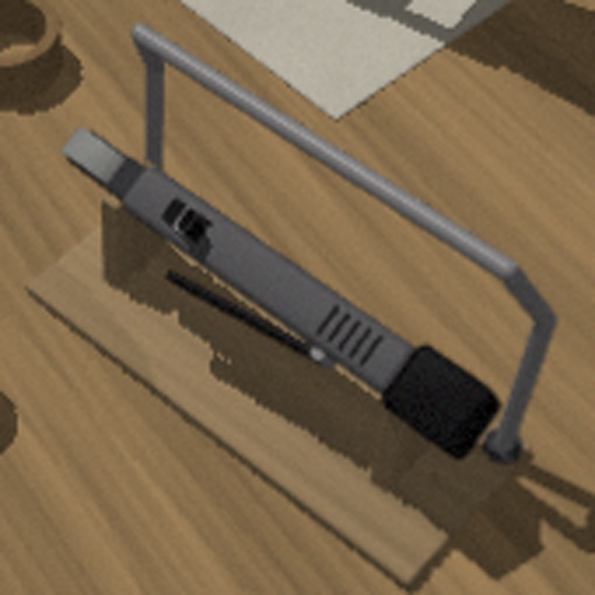

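Pixels in the full pictures:

| Feature | Top view | Scene view |
|---|---|---|
| Far base corners | (156,230), (275,198) | (342,315), (233,233) |
| Bar ends | (157,256), (274,224) | (373,227), (265,159) |

In the scene view the lever is near (277,213). Next I solve the stand pose from these labelled points.

```bash
cat > h.py <<'E'
from rig import *
import numpy as np, cv2
from scipy.optimize import least_squares
from scipy.spatial.transform import Rotation as Ro
def proj(n,X):
    c=calibration(n)
    R,t=c["R"],c["t"]
    return cv2.projectPoints(np.atleast_2d(X).astype(float),cv2.Rodrigues(np.array(R))[0],np.array(t),c["camera_matrix"],c["dist"])[0][:,0]
def stand(p):  # p=x,y,yaw ; returns R,t
    return Ro.from_euler('z',p[2]).as_matrix(),np.array([p[0],p[1],0])
Rsc=np.array([[.8660254,0,-.5],[0,1,0],[.5,0,.8660254]]) # cutter axes as columns in stand frame
def cutter(p):
    R,t=stand(p); return R@Rsc,t+np.array([0,0,.115])
E
python3 - <<'E'
from h import *
obs=[("top",(-70,-185,14),(156,230)),("top",(-70,185,14),(275.4,197.6)),("top",(25,-150,240),(157,256.4)),("top",(25,150,240),(274.4,223.6)),
("scene",(-70,185,14),(233,232.9)),("scene",(-70,-185,14),(341.6,315.1)),("scene",(25,150,240),(265,159.4)),("scene",(25,-150,240),(372.7,226.6))]
def f(p):
    R,t=stand(p); return np.concatenate([proj(n,R@(np.array(X)/1e3)+t)[0]-u for n,X,u in obs])
r=least_squares(f,[.65,.1,3.3],loss='soft_l1'); p=r.x
print(p.round(4)); print(f(p).reshape(-1,2).round(1))
np.save("p.npy",p)
Rc,tc=cutter(p)
for X in [(0,168,0),(0,72,23),(0,57,51),(0,-115,0),(-36,66,0)]: print(X,(Rc@(np.array(X)/1e3)+tc).round(3),proj("top",Rc@(np.array(X)/1e3)+tc).round(1),proj("scene",Rc@(np.array(X)/1e3)+tc).round(1))
E
```

```text
[ 0.5339 -0.0479  3.4001]
[[-0.6 -1.2]
 [-1.6 -2.1]
 [ 0.4  0.9]
 [-0.9  0.9]
 [-0.8 -2.5]
 [ 0.6  0.6]
 [ 0.4 -0.7]
 [-2.4 -0.8]]
(0, 168, 0) [ 0.577 -0.21   0.115] [[275.9 216.8]] [[253.7 195. ]]
(0, 72, 23) [ 0.563 -0.115  0.135] [[241.2 221.7]] [[278.5 211.9]]
(0, 57, 51) [ 0.573 -0.096  0.159] [[234.  217.6]] [[279.5 212.1]]
(0, -115, 0) [0.505 0.063 0.115] [[177.5 244.5]] [[341.7 256.7]]
(-36, 66, 0) [ 0.581 -0.104  0.097] [[237.8 216.5]] [[274.7 227.2]]
```

```bash
cat >> h.py <<'E'
p=np.load("p.npy") if __import__("os").path.exists("p.npy") else None
def rel(xc,yc,zc):
    """units for TCP at cutter point (mm), tool x=-y_c,y=-x_c,z=-z_c"""
    s=get_state(); Rc,tc=cutter(p)
    Rt=np.stack([-Rc[:,1],-Rc[:,0],-Rc[:,2]],1); T=Rc@(np.array([xc,yc,zc])/1e3)+tc
    R0=Ro.from_rotvec(s["eef_rot"]).as_matrix()
    print("target",T.round(3),"t",(R0.T@(T-s["ee_pos"])/.025).round(2),"a",np.degrees(Ro.from_matrix(R0.T@Rt).as_rotvec()/8).round(2))
    print("now in cutter mm",(Rc.T@(np.array(s["ee_pos"])-tc)*1e3).round(1),"F cutter",(Rc.T@np.array(s["ft_force"])).round(1),"grip",round(s["grip_width"]*1e3,1),s["grip_force"],"clk",s["clock"])
E
python3 -c "
from h import *
rel(0,20,280)"
```

```text
target [ 0.674 -0.031  0.357] t [ 23.82 -12.28  -4.05] a [ 3.12 -2.6  -9.68]
now in cutter mm [407.1 431.3 -72.4] F cutter [1.  0.3 0.3] grip 85.2 0.0 clk 0.1
```

move_arm(targets=[{"tz":-2,"tx":1},{"tz":-4,"tx":2},{"tx":23.8,"ty":-12.3,"tz":-4.5,"ax":3.1,"ay":-2.6,"az":-9.7},{"tx":23.8,"ty":-12.3,"tz":-4.5,"ax":3.1,"ay":-2.6,"az":-9.7},{"tx":23.8,"ty":-12.3,"tz":-4.5,"ax":3.1,"ay":-2.6,"az":-9.7},{"tx":23.8,"ty":-12.3,"tz":-4.5,"ax":3.1,"ay":-2.6,"az":-9.7},{"tx":23.8,"ty":-12.3,"tz":-4.5,"ax":3.1,"ay":-2.6,"az":-9.7},{"tx":23.8,"ty":-12.3,"tz":-4.5,"ax":3.1,"ay":-2.6,"az":-9.7},{"tx":23.8,"ty":-12.3,"tz":-4.5,"ax":3.1,"ay":-2.6,"az":-9.7},{"tx":23.8,"ty":-12.3,"tz":-4.5,"ax":3.1,"ay":-2.6,"az":-9.7}])

```text
$.targets[0]: bad value
```

```bash
python3 -c "
from h import *
rel(0,20,280);print(get_state()['joints'])"
```

```text
target [ 0.674 -0.031  0.357] t [ 23.82 -12.28  -4.05] a [ 3.12 -2.6  -9.68]
now in cutter mm [407.1 431.3 -72.4] F cutter [1.  0.3 0.3] grip 85.2 0.0 clk 0.1
[-1.23261019e+00  4.91424555e-01  1.55940390e+00 -2.38477890e-05
  1.09167976e+00 -1.05556743e-01]
```

move_arm(targets=[{"tx":1,"ty":0,"tz":-2,"ax":0,"ay":0,"az":0,"fingers":1},{"tx":2,"ty":0,"tz":-4,"ax":0,"ay":0,"az":0,"fingers":1},{"tx":23.8,"ty":-12.3,"tz":-4.5,"ax":3.1,"ay":-2.6,"az":-9.7,"fingers":1},{"tx":23.8,"ty":-12.3,"tz":-4.5,"ax":3.1,"ay":-2.6,"az":-9.7,"fingers":1},{"tx":23.8,"ty":-12.3,"tz":-4.5,"ax":3.1,"ay":-2.6,"az":-9.7,"fingers":1},{"tx":23.8,"ty":-12.3,"tz":-4.5,"ax":3.1,"ay":-2.6,"az":-9.7,"fingers":1},{"tx":23.8,"ty":-12.3,"tz":-4.5,"ax":3.1,"ay":-2.6,"az":-9.7,"fingers":1},{"tx":23.8,"ty":-12.3,"tz":-4.5,"ax":3.1,"ay":-2.6,"az":-9.7,"fingers":1},{"tx":23.8,"ty":-12.3,"tz":-4.5,"ax":3.1,"ay":-2.6,"az":-9.7,"fingers":1},{"tx":23.8,"ty":-12.3,"tz":-4.5,"ax":3.1,"ay":-2.6,"az":-9.7,"fingers":1}])

```text
clock: 1.1
ee_pos: [0.5411, -0.2175, 0.3603]
eef_rot: [-1.997, -2.007, 0.504]
ft_force: [0.3, -0.8, 0.5]
grip_width: 0.0852
grip_force: 0.0
```

```bash
python3 -c "
from h import *
rel(0,20,280);print(get_state()['joints'])"
```

```text
target [ 0.674 -0.031  0.357] t [ 7.34  4.82 -2.59] a [ 0.57 -0.44 -1.71]
now in cutter mm [154.2 165.8 194.2] F cutter [0.1 0.9 0.5] grip 85.2 0.0 clk 1.1
[-0.40794728  0.49667468  1.32589793 -0.22483828  1.6990636  -0.39887254]
```

Next: finish the approach with the fingers open, then take one close look.

move_arm(targets=[{"tx":7.3,"ty":4.8,"tz":-2.6,"ax":0.57,"ay":-0.44,"az":-1.7,"fingers":1},{"tx":7.3,"ty":4.8,"tz":-2.6,"ax":0.57,"ay":-0.44,"az":-1.7,"fingers":1},{"tx":7.3,"ty":4.8,"tz":-2.6,"ax":0.57,"ay":-0.44,"az":-1.7,"fingers":1},{"tx":7.3,"ty":4.8,"tz":-2.6,"ax":0.57,"ay":-0.44,"az":-1.7,"fingers":1},{"tx":7.3,"ty":4.8,"tz":-2.6,"ax":0.57,"ay":-0.44,"az":-1.7,"fingers":1},{"tx":7.3,"ty":4.8,"tz":-2.6,"ax":0.57,"ay":-0.44,"az":-1.7,"fingers":1},{"tx":7.3,"ty":4.8,"tz":-2.6,"ax":0.57,"ay":-0.44,"az":-1.7,"fingers":1},{"tx":7.3,"ty":4.8,"tz":-2.6,"ax":0.57,"ay":-0.44,"az":-1.7,"fingers":1}])

```text
clock: 1.9
ee_pos: [0.6738, -0.0359, 0.3583]
eef_rot: [-1.696, -2.182, 0.585]
ft_force: [-0.0, 0.8, -1.0]
grip_width: 0.0854
grip_force: 0.0
```

```bash
cat >> h.py <<'E'
def wcam():
    s=get_state(); im=read_camera("wrist"); c=calibration("wrist")
    T=np.eye(4); T[:3,:3]=Ro.from_rotvec(s["eef_rot"]).as_matrix(); T[:3,3]=s["ee_pos"]
    return im[:,:,::-1].copy(),T@c["hand_eye"],c
def wproj(M,c,X):
    W=np.linalg.inv(M); return cv2.projectPoints(np.atleast_2d(X).astype(float),cv2.Rodrigues(W[:3,:3])[0],W[:3,3],c["camera_matrix"],c["dist"])[0][:,0]
def cpts(L):
    Rc,tc=cutter(p); return np.array(L)/1e3@Rc.T+tc
E
python3 - <<'E'
from h import *
rel(0,20,280)
im,M,c=wcam(); np.save("M.npy",M)
L=[(19,-115,23),(-19,-115,23),(19,125,23),(-19,125,23),(0,72,23),(0,57,51),(-36,66,14)]
uv=wproj(M,c,cpts(L)); print(uv.round(1))
cv2.imwrite("pics/w1raw.png",im)
big=cv2.resize(im,None,fx=1.5,fy=1.5)
for u in uv: cv2.circle(big,tuple(int(v*1.5) for v in u),3,(0,0,255),1)
cv2.imwrite("pics/w1.png",big)
E
```

```text
target [ 0.674 -0.031  0.357] t [ 0.17  0.08 -0.  ] a [ 0.01 -0.02 -0.06]
now in cutter mm [  1.9  24.2 279.9] F cutter [-0.7 -0.8 -0.8] grip 85.4 0.0 clk 1.9
[[246.2  58.5]
 [276.3  58.3]
 [249.6 234.7]
 [275.3 234.5]
 [262.2 200.3]
 [262.3 195.7]
 [286.9 194.3]]
```

View pics/w1.png

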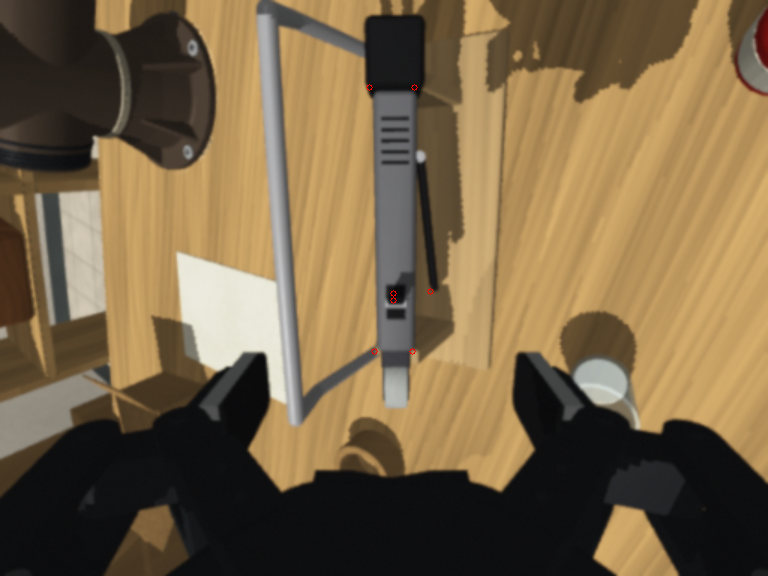

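The predicted points land on the body to within about 2 px (roughly 2–3 mm), so the pose is good. The lever leans back at (395,293) and the bar on the left clears the gripper. I'll close the fingers, come down above the place behind the lever and look once more.

move_arm(targets=[{"tx":0,"ty":0.1,"tz":2,"ax":0,"ay":0,"az":0,"fingers":0},{"tx":0,"ty":0.1,"tz":4,"ax":0,"ay":0,"az":-0.06,"fingers":0},{"tx":0,"ty":0.1,"tz":6,"ax":0,"ay":0,"az":-0.06,"fingers":0},{"tx":0,"ty":0.1,"tz":6.8,"ax":0,"ay":0,"az":-0.06,"fingers":0},{"tx":0,"ty":0.1,"tz":6.8,"ax":0,"ay":0,"az":-0.06,"fingers":0},{"tx":0,"ty":0.1,"tz":6.8,"ax":0,"ay":0,"az":-0.06,"fingers":0},{"tx":0,"ty":0.1,"tz":6.8,"ax":0,"ay":0,"az":-0.06,"fingers":0}])

```text
clock: 2.65
ee_pos: [0.5953, -0.0562, 0.2113]
eef_rot: [-1.688, -2.191, 0.581]
ft_force: [-0.2, -0.4, 0.5]
grip_width: 0.0
grip_force: 0.0
```

```bash
python3 - <<'E'
from h import *
rel(0,25,65)
im,M,c=wcam()
L=[(19,-60,23),(-19,-60,23),(19,0,23),(-19,0,23),(0,72,23),(0,57,51),(-36,66,14),(-19,-115,23)]
uv=wproj(M,c,cpts(L)); print(uv.round(1))
cv2.imwrite("pics/w2raw.png",im)
big=cv2.resize(im,None,fx=1.5,fy=1.5)
for u in uv: cv2.circle(big,tuple(int(v*1.5) for v in u),3,(0,0,255),1)
cv2.imwrite("pics/w2.png",big)
E
```

```text
target [ 0.572 -0.064  0.171] t [-0.05 -0.06  1.88] a [ 0.03 -0.01 -0.  ]
now in cutter mm [ -1.4  23.7 112. ] F cutter [0.5 0.4 0.3] grip 0.0 0.0 clk 2.65
[[232.   93.5]
 [285.2  93.5]
 [234.  175.7]
 [283.5 175.7]
 [258.9 259.7]
 [258.8 260.6]
 [300.4 248.1]
 [286.8   8.4]]
```

View pics/w2.png

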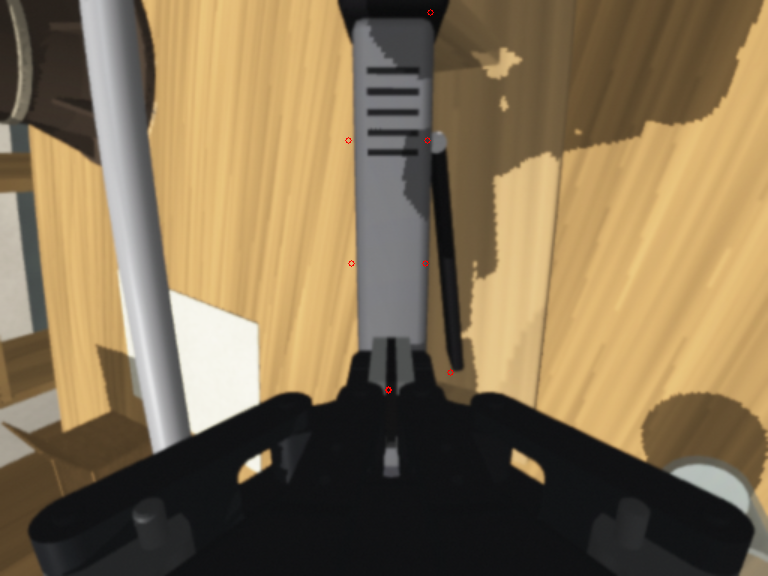

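Now the body's centre is at column 392–394 (×1.5) against 388 predicted, so the cutter sits about 2.3 mm to −x. It is centred under the closed fingers to within 1 mm. The fingers are behind the lever, so I descend and sweep forward.

move_arm(targets=[{"tx":0,"ty":0.04,"tz":1,"ax":0,"ay":0,"az":0,"fingers":0},{"tx":0,"ty":0.04,"tz":1.9,"ax":0,"ay":0,"az":0,"fingers":0},{"tx":0,"ty":0.04,"tz":1.9,"ax":0,"ay":0,"az":0,"fingers":0},{"tx":-0.4,"ty":0.04,"tz":1.9,"ax":0,"ay":0,"az":0,"fingers":0},{"tx":-0.8,"ty":0.04,"tz":1.9,"ax":0,"ay":0,"az":0,"fingers":0},{"tx":-1.1,"ty":0.04,"tz":1.9,"ax":0,"ay":0,"az":0,"fingers":0},{"tx":-1.4,"ty":0.04,"tz":1.9,"ax":0,"ay":0,"az":0,"fingers":0},{"tx":-1.4,"ty":0.04,"tz":1.9,"ax":0,"ay":0,"az":0,"fingers":0},{"tx":-1.4,"ty":0.04,"tz":1.9,"ax":0,"ay":0,"az":0,"fingers":0}])

```text
clock: 3.6
ee_pos: [0.5812, -0.0957, 0.168]
eef_rot: [-1.686, -2.189, 0.583]
ft_force: [0.0, 0.8, -0.1]
grip_width: -0.0001
grip_force: 0.0
```

```bash
python3 - <<'E'
from h import *
rel(-2,67,65)
cv2.imwrite("pics/s2.png",cv2.resize(read_camera("scene")[150:270,225:345,::-1],None,fx=5,fy=5,interpolation=cv2.INTER_CUBIC))
E
```

```text
target [ 0.584 -0.104  0.17 ] t [-0.35 -0.02 -0.1 ] a [ 0.01 -0.01  0.  ]
now in cutter mm [-2.5 58.3 62.6] F cutter [-0.3 -0.7 -0. ] grip -0.1 0.0 clk 3.6
```

move_arm(targets=[{"tx":-0.2,"ty":0,"tz":0,"ax":0,"ay":0,"az":0,"fingers":0},{"tx":-0.35,"ty":0,"tz":0,"ax":0,"ay":0,"az":0,"fingers":0},{"tx":-0.35,"ty":0,"tz":0,"ax":0,"ay":0,"az":0,"fingers":0}])

```text
clock: 3.95
ee_pos: [0.5835, -0.1042, 0.1679]
eef_rot: [-1.685, -2.189, 0.583]
ft_force: [0.5, 0.5, 0.3]
grip_width: 0.0004
grip_force: 0.1
```

move_arm(targets=[{"tx":-0.08,"ty":0,"tz":0,"ax":0,"ay":0,"az":0,"fingers":0},{"tx":-0.08,"ty":0,"tz":0,"ax":0,"ay":0,"az":0,"fingers":0}])

```text
clock: 4.15
ee_pos: [0.5836, -0.1051, 0.1679]
eef_rot: [-1.684, -2.188, 0.582]
ft_force: [-2.4, 5.4, 0.1]
grip_width: 0.0001
grip_force: 2.7
```

```bash
python3 - <<'E'
from h import *
rel(-2,67,65)
cv2.imwrite("pics/s3.png",cv2.resize(read_camera("scene")[150:270,225:345,::-1],None,fx=5,fy=5,interpolation=cv2.INTER_CUBIC))
E
```

```text
target [ 0.584 -0.104  0.17 ] t [ 0.04 -0.02 -0.1 ] a [ 0.01 -0.03  0.01]
now in cutter mm [-2.5 68.  62.5] F cutter [ 0.9 -5.8 -0.4] grip 0.1 2.7097190357744694 clk 4.15
```

View pics/s3.png

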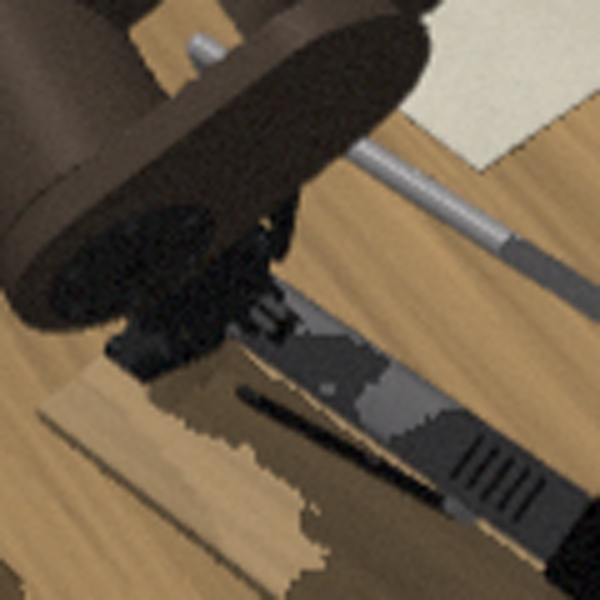

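The lever is against its forward stop: 5.8 N reaction, with the finger at y=68 as calculated. In the picture the paddle at (350,450) is still out. Now I back off, rise, open the fingers and line up for the squeeze.

move_arm(targets=[{"tx":0.6,"ty":0,"tz":0,"ax":0,"ay":0,"az":0,"fingers":0},{"tx":1.3,"ty":0.1,"tz":-0.6,"ax":0,"ay":0,"az":0,"fingers":0},{"tx":1.9,"ty":0.23,"tz":-1.2,"ax":0,"ay":0,"az":0,"fingers":1},{"tx":1.9,"ty":0.23,"tz":-1.2,"ax":0,"ay":0,"az":0,"fingers":1},{"tx":1.9,"ty":0.23,"tz":-1.2,"ax":0,"ay":0,"az":0,"fingers":1},{"tx":1.9,"ty":0.23,"tz":-1.2,"ax":0,"ay":0,"az":0,"fingers":1},{"tx":1.9,"ty":0.23,"tz":-1.2,"ax":0,"ay":0,"az":0,"fingers":1},{"tx":1.9,"ty":0.23,"tz":-1.2,"ax":0,"ay":0,"az":0,"fingers":1}])

```text
clock: 5.0
ee_pos: [0.5908, -0.0553, 0.1909]
eef_rot: [-1.686, -2.189, 0.583]
ft_force: [0.2, -0.0, 0.1]
grip_width: 0.0845
grip_force: 0.0
```

```bash
python3 - <<'E'
from h import *
rel(-8.3,20,2)
im,M,c=wcam()
L=[(16.7,-60,23),(-21.3,-60,23),(16.7,0,23),(-21.3,0,23),(-2.3,103,23),(-2.3,87,51)]
uv=wproj(M,c,cpts(L)); print(uv.round(1))
cv2.imwrite("pics/w3raw.png",im)
big=cv2.resize(im,None,fx=1.5,fy=1.5)
for u in uv: cv2.circle(big,tuple(int(v*1.5) for v in u),3,(0,0,255),1)
cv2.imwrite("pics/w3.png",big)
E
```

```text
target [ 0.547 -0.065  0.113] t [0.06 0.01 3.61] a [ 0.01 -0.02  0.  ]
now in cutter mm [-8.1 21.7 92.3] F cutter [-0.2  0.1  0.2] grip 84.5 0.0 clk 5.0
[[222.9  94.4]
 [281.6  94.4]
 [225.7 184.4]
 [279.9 184.4]
 [253.8 308.4]
 [252.7 316.1]]
```

View pics/w3.png

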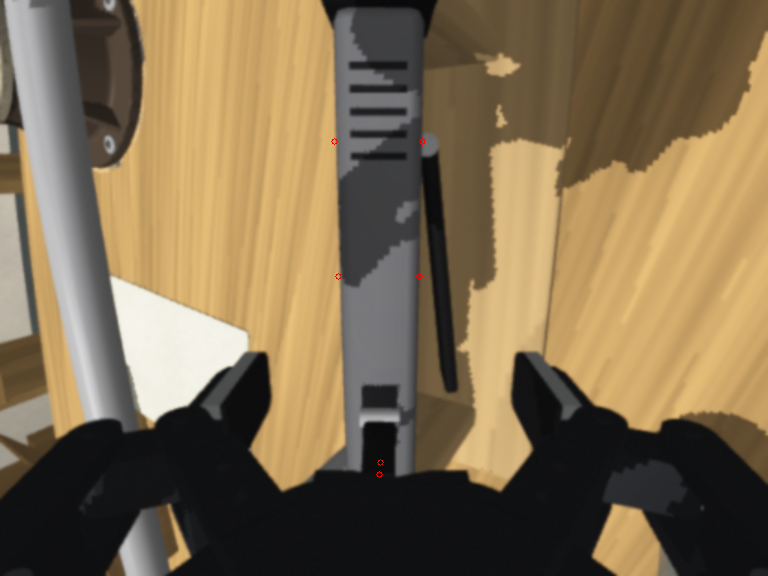

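The lever is forward, with its black tab at (380,450). The body is centred at column 380, as predicted, and sits between the open fingers at columns 268 and 515. Descending over it.

move_arm(targets=[{"tx":0.06,"ty":0,"tz":1,"ax":0,"ay":0,"az":0,"fingers":1},{"tx":0.06,"ty":0,"tz":2,"ax":0,"ay":0,"az":0,"fingers":1},{"tx":0.06,"ty":0,"tz":2.8,"ax":0,"ay":0,"az":0,"fingers":1},{"tx":0.06,"ty":0,"tz":3.6,"ax":0,"ay":0,"az":0,"fingers":1},{"tx":0.06,"ty":0,"tz":3.6,"ax":0,"ay":0,"az":0,"fingers":1},{"tx":0.06,"ty":0,"tz":3.6,"ax":0,"ay":0,"az":0,"fingers":0.7},{"tx":0.06,"ty":0,"tz":3.6,"ax":0,"ay":0,"az":0,"fingers":0.7},{"tx":0.06,"ty":0,"tz":3.6,"ax":0,"ay":0,"az":0,"fingers":0.7}])

```text
clock: 5.85
ee_pos: [0.5486, -0.0647, 0.114]
eef_rot: [-1.687, -2.192, 0.581]
ft_force: [5.0, -0.2, 0.4]
grip_width: 0.0599
grip_force: 2.1
```

```bash
python3 - <<'E'
from h import *
rel(-8.3,20,2)
im,M,c=wcam()
cv2.imwrite("pics/w4.png",cv2.resize(im,None,fx=1.5,fy=1.5))
E
```

```text
target [ 0.547 -0.065  0.113] t [-0.   -0.03  0.08] a [ 0.04 -0.01  0.  ]
now in cutter mm [-9.1 20.   4. ] F cutter [-3.9  1.5  2.7] grip 59.9 2.1388216561172158 clk 5.85
```

View pics/w4.png

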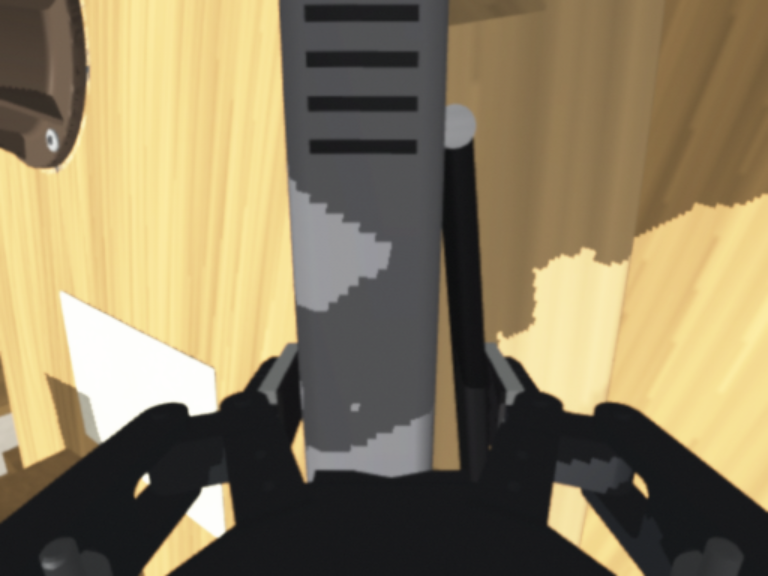

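The paddle finger just touches (−3.9 N along cutter x, width 60 mm), and the bare face at columns 295–300 still has a gap of about 4 mm. I'll shift 2 mm toward −x while narrowing, so the bare-face finger touches too.

move_arm(targets=[{"tx":0,"ty":0.09,"tz":0,"ax":0,"ay":0,"az":0,"fingers":0.7},{"tx":0,"ty":0.09,"tz":0,"ax":0,"ay":0,"az":0,"fingers":0.67},{"tx":0,"ty":0.09,"tz":0,"ax":0,"ay":0,"az":0,"fingers":0.655},{"tx":0,"ty":0.09,"tz":0,"ax":0,"ay":0,"az":0,"fingers":0.655}])

```text
clock: 6.3
ee_pos: [0.5497, -0.0641, 0.1123]
eef_rot: [-1.686, -2.191, 0.582]
ft_force: [4.9, 2.3, -0.5]
grip_width: 0.0562
grip_force: 2.2
```

```bash
python3 - <<'E'
from h import *
rel(-8.3,20,2)
E
```

```text
target [ 0.547 -0.065  0.113] t [-0.01 -0.11  0.05] a [ 0.02 -0.01  0.01]
now in cutter mm [-11.   19.7   3.2] F cutter [-4.8 -1.   2.2] grip 56.2 2.17745911097154 clk 6.3
```

Both fingers are now practically in contact. I'll close in steps with the centre following by half, so the bare-face finger stays put, then grip fully and hold.

move_arm(targets=[{"tx":0,"ty":-0.05,"tz":0,"ax":0,"ay":0,"az":0,"fingers":0.62},{"tx":0,"ty":-0.1,"tz":0,"ax":0,"ay":0,"az":0,"fingers":0.59},{"tx":0,"ty":-0.15,"tz":0,"ax":0,"ay":0,"az":0,"fingers":0.56},{"tx":0,"ty":-0.18,"tz":0,"ax":0,"ay":0,"az":0,"fingers":0.54},{"tx":0,"ty":-0.18,"tz":0,"ax":0,"ay":0,"az":0,"fingers":0.52}])

```text
clock: 6.8
ee_pos: [0.546, -0.0656, 0.1153]
eef_rot: [-1.687, -2.191, 0.583]
ft_force: [4.2, -1.5, 9.2]
grip_width: 0.045
grip_force: 24.9
```

```bash
python3 - <<'E'
from h import *
rel(-8.3,20,2)
E
```

```text
target [ 0.547 -0.065  0.113] t [0.01 0.09 0.07] a [ 0.02 -0.01 -0.  ]
now in cutter mm [-6.  20.2  3.8] F cutter [1.4 2.5 9.7] grip 45.0 24.926019608974457 clk 6.8
```

Width is 45.0 mm at 25 N, so the paddle is flush. I'll hold slightly harder for over a second and look.

move_arm(targets=[{"tx":0,"ty":0,"tz":0,"ax":0,"ay":0,"az":0,"fingers":0.49},{"tx":0,"ty":0,"tz":0,"ax":0,"ay":0,"az":0,"fingers":0.49},{"tx":0,"ty":0,"tz":0,"ax":0,"ay":0,"az":0,"fingers":0.49},{"tx":0,"ty":0,"tz":0,"ax":0,"ay":0,"az":0,"fingers":0.49},{"tx":0,"ty":0,"tz":0,"ax":0,"ay":0,"az":0,"fingers":0.49},{"tx":0,"ty":0,"tz":0,"ax":0,"ay":0,"az":0,"fingers":0.49},{"tx":0,"ty":0,"tz":0,"ax":0,"ay":0,"az":0,"fingers":0.49},{"tx":0,"ty":0,"tz":0,"ax":0,"ay":0,"az":0,"fingers":0.49},{"tx":0,"ty":0,"tz":0,"ax":0,"ay":0,"az":0,"fingers":0.49},{"tx":0,"ty":0,"tz":0,"ax":0,"ay":0,"az":0,"fingers":0.49}])

```text
clock: 7.8
ee_pos: [0.5458, -0.0656, 0.1157]
eef_rot: [-1.688, -2.19, 0.583]
ft_force: [2.6, -0.3, 12.1]
grip_width: 0.0437
grip_force: 61.1
```

```bash
python3 - <<'E'
from h import *
rel(-8.3,20,2)
im,M,c=wcam()
s=read_camera("scene")[:,:,::-1]
a=cv2.resize(im[80:330,150:400],(500,500)); b=cv2.resize(s[150:320,225:325],(294,500),interpolation=cv2.INTER_CUBIC)
cv2.imwrite("pics/w5.png",np.hstack([a,b]))
E
```

```text
target [ 0.547 -0.065  0.113] t [0.01 0.11 0.08] a [ 0.02 -0.01 -0.01]
now in cutter mm [-5.7 20.2  4.1] F cutter [ 3.9  1.  11.7] grip 43.7 61.05659008026123 clk 7.8
```

View pics/w5.png

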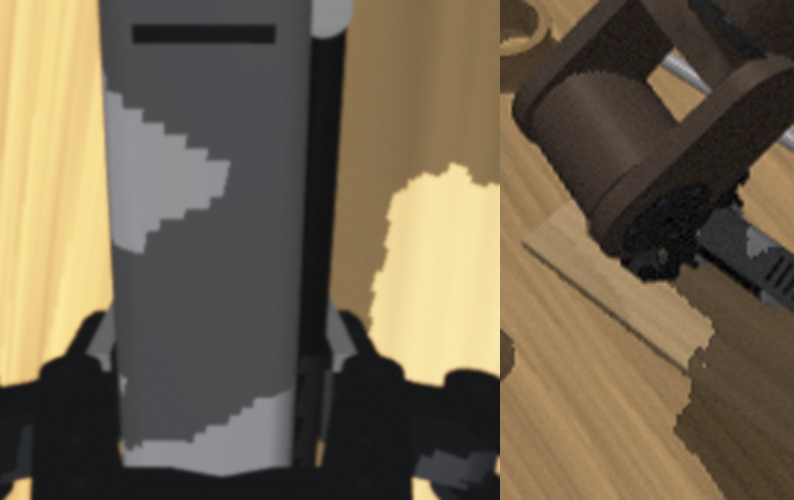

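The paddle lies flush, its edge parallel to the body at column 325 with no gap, and the stand is flat. A few more rows of holding, then I release and rise.

move_arm(targets=[{"tx":0,"ty":0,"tz":0,"ax":0,"ay":0,"az":0,"fingers":0.49},{"tx":0,"ty":0,"tz":0,"ax":0,"ay":0,"az":0,"fingers":0.49},{"tx":0,"ty":0,"tz":0,"ax":0,"ay":0,"az":0,"fingers":0.6},{"tx":0,"ty":0.05,"tz":0,"ax":0,"ay":0,"az":0,"fingers":1},{"tx":0,"ty":0.1,"tz":0,"ax":0,"ay":0,"az":0,"fingers":1},{"tx":0,"ty":0.1,"tz":0,"ax":0,"ay":0,"az":0,"fingers":1},{"tx":0,"ty":0.1,"tz":-1,"ax":0,"ay":0,"az":0,"fingers":1},{"tx":0,"ty":0.1,"tz":-2.2,"ax":0,"ay":0,"az":0,"fingers":1},{"tx":0,"ty":0.1,"tz":-4,"ax":0,"ay":0,"az":0,"fingers":1},{"tx":0,"ty":0.1,"tz":-4,"ax":0,"ay":0,"az":0,"fingers":1}])

```text
clock: 8.9
ee_pos: [0.5984, -0.0518, 0.2041]
eef_rot: [-1.69, -2.195, 0.579]
ft_force: [-0.5, 0.9, -0.8]
grip_width: 0.085
grip_force: 0.0
```

```bash
python3 - <<'E'
from h import *
rel(-2.3,122,62.5)
im,M,c=wcam()
cv2.imwrite("pics/w6.png",im)
# body edges & paddle check vs earlier picture w3raw
old=cv2.imread("pics/w3raw.png")
L=[(16.7,0,23),(-21.3,0,23)]
print(wproj(M,c,cpts(L)).round(1))
for r in (150,185,240): print(r, [int(v) for v in im[r,215:320:3].mean(1)])
E
```

```text
target [ 0.597 -0.157  0.168] t [-4.07 -0.27  1.81] a [ 0.06  0.01 -0.  ]
now in cutter mm [ -8.6  20.2 107.8] F cutter [-0.2 -1.  -0.8] grip 85.0 0.0 clk 8.9
[[226.7 181.2]
 [276.9 181.1]]
150 [167, 162, 152, 149, 106, 116, 120, 63, 60, 61, 61, 61, 61, 62, 61, 61, 61, 62, 72, 82, 64, 81, 17, 28, 25, 38, 88, 84, 84, 83, 83, 82, 81, 79, 77]
185 [154, 159, 153, 166, 103, 114, 121, 122, 121, 120, 121, 121, 119, 118, 118, 116, 115, 113, 102, 78, 67, 82, 84, 30, 27, 25, 33, 84, 84, 83, 83, 137, 82, 79, 85]
240 [166, 152, 145, 153, 157, 107, 118, 122, 122, 121, 121, 119, 118, 117, 115, 114, 113, 111, 96, 70, 78, 83, 88, 90, 88, 23, 27, 22, 65, 84, 87, 130, 171, 172, 178]
```

The body edges are where they were (columns 227–276) and the paddle gap is back. I'll close the fingers and go over to the head side of the lever.

move_arm(targets=[{"tx":-1.5,"ty":-0.25,"tz":0,"ax":0.06,"ay":0,"az":0,"fingers":0},{"tx":-3,"ty":-0.25,"tz":0,"ax":0.06,"ay":0,"az":0,"fingers":0},{"tx":-3.5,"ty":-0.25,"tz":0,"ax":0.06,"ay":0,"az":0,"fingers":0},{"tx":-3.5,"ty":-0.25,"tz":0,"ax":0.06,"ay":0,"az":0,"fingers":0},{"tx":-3.5,"ty":-0.25,"tz":0,"ax":0.06,"ay":0,"az":0,"fingers":0},{"tx":-3.5,"ty":-0.25,"tz":0,"ax":0.06,"ay":0,"az":0,"fingers":0},{"tx":-3.5,"ty":-0.25,"tz":0,"ax":0.06,"ay":0,"az":0,"fingers":0},{"tx":-3.5,"ty":-0.25,"tz":0,"ax":0.06,"ay":0,"az":0,"fingers":0}])

```text
clock: 9.75
ee_pos: [0.6128, -0.1372, 0.2028]
eef_rot: [-1.68, -2.185, 0.591]
ft_force: [0.0, -0.5, -0.0]
grip_width: 0.0
grip_force: 0.0
```

```bash
python3 - <<'E'
from h import *
rel(-2.3,107,62.5)
im,M,c=wcam()
print(wproj(M,c,cpts([(-2.3,72,23),(-2.3,87,51),(-2.3,97,40)])).round(1))
cv2.imwrite("pics/w7.png",cv2.resize(im,None,fx=1.5,fy=1.5))
E
```

```text
target [ 0.593 -0.143  0.168] t [-0.02  0.01  1.61] a [-0.05 -0.01  0.01]
now in cutter mm [ -2.3 106.5 102.7] F cutter [ 0.1  0.5 -0.1] grip 0.0 0.0 clk 9.75
[[261.9 163.7]
 [261.7 194.2]
 [261.7 203.8]]
```

View pics/w7.png

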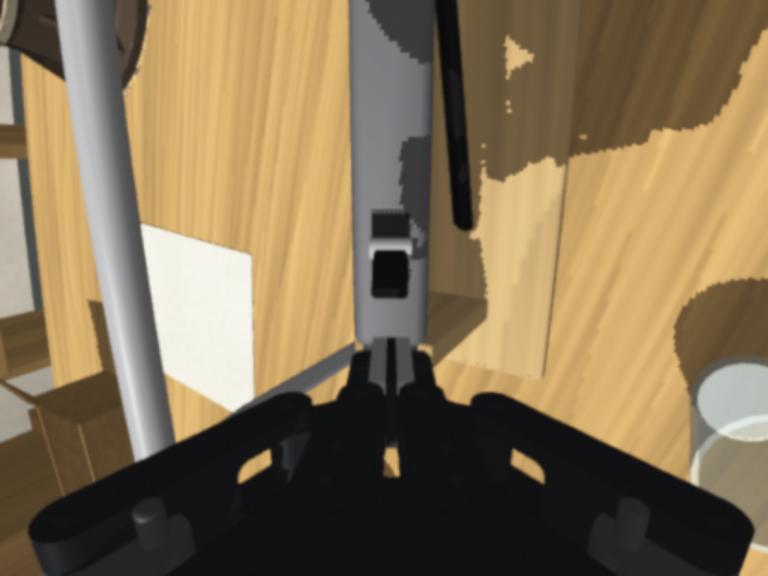

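The lever is forward (pivot at row 247, tip at row 297), the paddle is out, and the closed fingers clear the tip at row 340. Now down, then sweep back.

move_arm(targets=[{"tx":0,"ty":0,"tz":0.8,"ax":0,"ay":0,"az":0,"fingers":0},{"tx":0,"ty":0,"tz":1.6,"ax":0,"ay":0,"az":0,"fingers":0},{"tx":0,"ty":0,"tz":1.6,"ax":0,"ay":0,"az":0,"fingers":0},{"tx":0.4,"ty":0,"tz":1.6,"ax":0,"ay":0,"az":0,"fingers":0},{"tx":0.7,"ty":0,"tz":1.6,"ax":0,"ay":0,"az":0,"fingers":0},{"tx":1.0,"ty":0,"tz":1.6,"ax":0,"ay":0,"az":0,"fingers":0},{"tx":1.1,"ty":0,"tz":1.6,"ax":0,"ay":0,"az":0,"fingers":0},{"tx":1.1,"ty":0,"tz":1.6,"ax":0,"ay":0,"az":0,"fingers":0}])

```text
clock: 10.6
ee_pos: [0.5863, -0.1159, 0.1685]
eef_rot: [-1.681, -2.185, 0.591]
ft_force: [0.5, 0.3, 0.4]
grip_width: -0.0001
grip_force: 0.0
```

move_arm(targets=[{"tx":0.08,"ty":0,"tz":0,"ax":0,"ay":0,"az":0,"fingers":0},{"tx":0.08,"ty":0,"tz":0,"ax":0,"ay":0,"az":0,"fingers":0}])

```text
clock: 10.8
ee_pos: [0.5859, -0.1151, 0.1683]
eef_rot: [-1.682, -2.185, 0.592]
ft_force: [1.8, -2.1, 0.5]
grip_width: 0.0002
grip_force: 1.5
```

```bash
python3 - <<'E'
from h import *
rel(-2.3,76,62.5)
E
```

```text
target [ 0.586 -0.113  0.168] t [0.09 0.01 0.01] a [-0.05 -0.01  0.  ]
now in cutter mm [-2.  78.3 62.7] F cutter [-0.8  2.5  1. ] grip 0.2 1.5038814162835479 clk 10.8
```

move_arm(targets=[{"tx":0.06,"ty":0,"tz":0,"ax":0,"ay":0,"az":0,"fingers":0},{"tx":0.06,"ty":0,"tz":0,"ax":0,"ay":0,"az":0,"fingers":0}])

```text
clock: 11.0
ee_pos: [0.5857, -0.1142, 0.1683]
eef_rot: [-1.683, -2.185, 0.592]
ft_force: [2.8, -6.5, -0.5]
grip_width: -0.0003
grip_force: 3.2
```

```bash
python3 - <<'E'
from h import *
rel(-2.3,76,62.5)
E
```

```text
target [ 0.586 -0.113  0.168] t [0.05 0.01 0.01] a [-0.04 -0.    0.  ]
now in cutter mm [-2.  77.3 62.8] F cutter [-1.2  7.   0.1] grip -0.3 3.2178128510713577 clk 11.0
```

7 N and no further travel, so the lever is at its rear stop. I'll back away, rise, and make a final check.

move_arm(targets=[{"tx":-0.5,"ty":0,"tz":0,"ax":0,"ay":0,"az":0,"fingers":0},{"tx":-1,"ty":0,"tz":-0.3,"ax":0,"ay":0,"az":0,"fingers":0},{"tx":-1.2,"ty":0,"tz":-1.6,"ax":0,"ay":0,"az":0,"fingers":0},{"tx":-1.2,"ty":0,"tz":-3.4,"ax":0,"ay":0,"az":0,"fingers":0},{"tx":-1.2,"ty":0,"tz":-4,"ax":0,"ay":0,"az":0,"fingers":0},{"tx":-1.2,"ty":0,"tz":-4,"ax":0,"ay":0,"az":0,"fingers":0},{"tx":-1.2,"ty":0,"tz":-4,"ax":0,"ay":0,"az":0,"fingers":0}])

```text
clock: 11.7
ee_pos: [0.6415, -0.1299, 0.2537]
eef_rot: [-1.681, -2.183, 0.591]
ft_force: [0.9, 0.3, -0.9]
grip_width: -0.0003
grip_force: 0.0
```

```bash
python3 - <<'E'
from h import *
rel(-2.3,107,160)
im,M,c=wcam()
L=[(-2.3,72,23),(-2.3,57,51),(16.7,0,23),(-21.3,0,23),(-2.3,87,51)]
uv=wproj(M,c,cpts(L)); print(uv.round(1))
big=cv2.resize(im,None,fx=1.5,fy=1.5)
for u in uv: cv2.circle(big,tuple(int(v*1.5) for v in u),3,(0,0,255),1)
cv2.imwrite("pics/w8.png",big)
E
```

```text
target [ 0.641 -0.13   0.252] t [-0.01 -0.01  0.07] a [-0.05 -0.02  0.01]
now in cutter mm [ -2.6 106.8 161.7] F cutter [-1.3 -0.1 -0.3] grip -0.3 0.0 clk 11.7
[[261.9 153.1]
 [261.8 139.2]
 [240.2  70.6]
 [283.9  70.6]
 [261.7 175. ]]
```

View pics/w8.png

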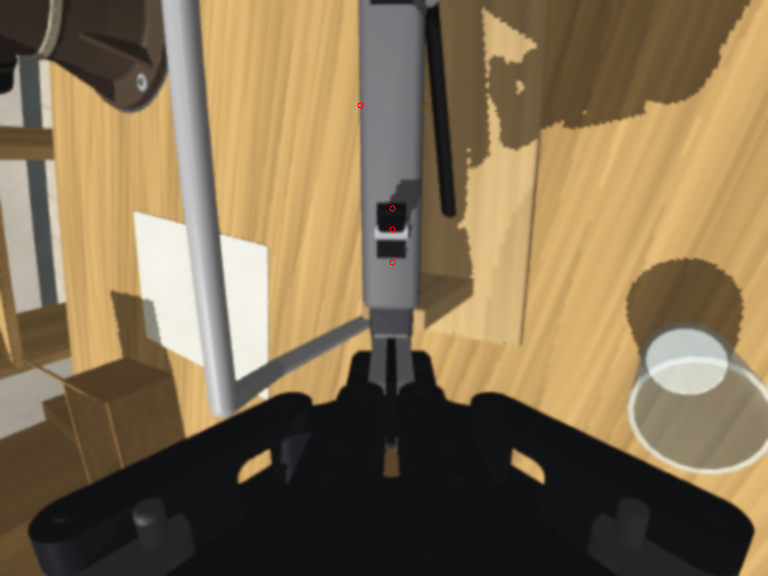

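The lever is back (tip at row 205, as predicted for the rear stop), the paddle stands out at (440,150), the stand is where it was, and the arm touches nothing. Handing in.

```bash
python3 -c "
from rig import *
print(close_job())"
```

```text
the job is handed in; nothing more can be done
None
```

The switch check is done and handed in: lever flipped forward, paddle held flush for over a second with no sign of the stand lifting, paddle sprung back out, and lever back to locked; the stand did not visibly shift and the arm kept clear of the things around it (no verdict was returned).

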